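Pack the winter-village gift set

TASK

Pack the winter-village gift set in the wooden presentation tray: stand the ceramic town hall (the one with the clock tower) in the middle of the round plinth and then cover it with the clear dome, seated inside the plinth's lip; stand the box-bodied train car on its wheels in the oblong cradle, and lay the round glass wreath flat over the dowel. Leave the cottage, the tank wagon and the star-shaped wreath where they are on the turntable. These are fragile gifts: set each one down instead of letting it drop, and do not knock the town hall with the dome.

Things in the scene. Friction and masses are not known exactly. Their poses are not given: they have to be found in the camera images.
- town_hall: Glazed white ceramic town hall to be packed: block 52 x 38 mm (x, y) and 40 mm high, with a square 18 mm clock tower and pointed spire in its middle, 76 mm high in all; about 160 g. Flat long side walls 36 to 38 mm apart (y). Origin: centre of the underside, x along its length, z up. Starts on the turntable, whose flat walnut top is 30 mm above the granite shelf (z = 0) and turns, stiffly, if pushed sideways.
- cottage: Look-alike, not part of the set: white ceramic cottage on the same 52 x 38 mm footprint but with a gabled roof and chimney and no tower, 54 mm high. Origin: centre of the underside, z up. Stays where it stands on the turntable.
- train_car: Silver metal passenger train car to be packed: box body with a flat-topped roof and rows of windows, on small fixed wheels (it does not roll). Body 84 mm long (x; 94 mm over the couplers), 30 mm wide (y) between z = 13 and 33 mm, 38 mm high; about 180 g. Origin: middle of the underside (bottom of the wheels), z up. Starts on the turntable, whose flat walnut top is 30 mm above the granite shelf (z = 0) and turns, stiffly, if pushed sideways.
- tank_wagon: Look-alike, not part of the set: silver metal tank wagon on the same wheels, with a lying round tank (25 mm across) instead of the box body, 84 mm long (x; 94 mm over the couplers), 26 mm wide, 40 mm high. Origin: middle of the underside, z up. Stays where it stands on the turntable.
- wreath: Round green glass wreath to be packed, lying flat: ring of 64 mm outside and 38 mm inside diameter, 13 mm thick (round section), with a small brass bow on top of the ring at +x that stands 18 mm high; about 70 g. Origin: centre of the ring, on the underside, z up. Starts on the turntable, whose flat walnut top is 30 mm above the granite shelf (z = 0) and turns, stiffly, if pushed sideways.
- star_wreath: Look-alike, not part of the set: green glass wreath bent into a five-pointed star, about 64 mm across, 13 mm thick, with the same small brass bow, lying flat. Origin: centre on the underside, z up. Stays where it lies on the turntable.
- dome: Clear acrylic display dome, open below: 102 mm outside and 96 mm inside diameter, straight wall to 52 mm, then rounded to the top at 89 mm; a round brass knob of 20 mm diameter on its axis from 101 to 119 mm above the rim on a thinner neck, 122 mm high in all; about 170 g. Origin: centre of the open rim, z up. Starts standing on its rim on the granite shelf.
- dome_plinth: Round walnut plinth for the town hall and its dome: 126 mm across; flat floor of 118 mm diameter 8 mm above its origin, ringed by a lip that rises to 14 mm. Fixed in the presentation tray (a 150 x 370 mm wooden tray, rim 22 mm above the shelf), in any of its three places, which lie 112 mm apart in a row. Origin: centre of the underside, 8 mm above the shelf; x axis across the tray, y axis along the row; z up.
- car_cradle: Oblong walnut cradle for the train car: floor 6 mm above its origin, inner size 108 mm (x) by 46 mm (y), walls 4 mm thick that rise to 12 mm. Fixed in the presentation tray (a 150 x 370 mm wooden tray, rim 22 mm above the shelf), in any of its three places, which lie 112 mm apart in a row. Origin: centre of the underside, 8 mm above the shelf; x axis across the tray, y axis along the row; z up.
- wreath_peg: Round walnut pad of 80 mm diameter for the wreath: top 14 mm above its origin, with an upright dowel of 12 mm diameter in the middle that rises to 34 mm. Fixed in the presentation tray (a 150 x 370 mm wooden tray, rim 22 mm above the shelf), in any of its three places, which lie 112 mm apart in a row. Origin: centre of the underside, 8 mm above the shelf; x axis across the tray, y axis along the row; z up.
Things that resemble listed ones, but are neither listed nor needed, are in the scene too. There is more than one size of the dome; the job needs the largest. What is shaped like the town_hall but yellow is not meant.

How it is judged:
By the outcome, as a careful person would: the job done as asked, in the order asked, and still so for the second after the job is handed in, with the robot touching nothing.
It also fails if it takes over 120 s, if anything falls off the work surface, if the arm or the gripper's body presses on something with over 40 N, if the wrist force passes 120 N, or if a joint passes its speed limit or range.

ROBOT

A 7-joint arm with a two-finger parallel gripper is mounted at the origin on the work surface. World frame = base frame: x ahead of the robot, y to its left, z up, the work surface at z = 0. Lengths are in m, angles in rad, forces in N, time in s.
With the tool pointing down it reaches from about 0.4 to 0.85 m from the base axis. Payload 6.9 kg.
Tool frame: the origin (TCP) lies midway between the tips of the shut fingers; the grasp point (between the pads) lies behind it (ctrl.pinch_z is the z of the grasp point in the tool frame, in m); z points along the fingers, y is the line along which they close (so a half turn about z gives the same grasp; the last joint's range is limited). The gripper opens to 85 mm and grips with 20 to 120 N. Pads are 22 mm wide; open, the fingers measure 114 mm over their backs; the gripper's body (76 mm by 85 mm) begins 54 mm behind the grasp point. The pads swing forward as they close: fully open they stand 13 mm farther back than shut.
Start: joints at [-1.175, 0.507, -0.238, 1.5, 0.126, 1.149, -0.155], TCP at [0.179, 0.599, 0.231] pointing down, gripper open.
Joint ranges: [-3.08, 3.08], [-0.24, 2.05], [-1.43, 1.35], [0, 2.5], [-1.52, 4.66], [0.17, 1.96], [-2.89, 2.89]. Speed limits (rad/s): [2.39, 2.39, 3.14, 3.14, 3.14, 3.14, 3.14].

INTERFACE

Orientations are given as a unit quaternion [w, x, y, z].
In Python, from station import ctrl, get_state, vision, ticket, models gives the robot as it stands. Calls block until the motion is done:
- ctrl.movep(position, orientation): joint-space move of the TCP to a pose.
- ctrl.movel(position, frame=None, max_speed=0.15): straight line of the TCP; frame=None keeps the orientation; max_speed is the mean speed in m/s.
- ctrl.set_joints(angles): joint-space move.
- ctrl.ungrasp() and ctrl.close_gripper(force=None): open the fingers fully, or close them until they stop; force is the grip in N (None keeps the last).
- ctrl.pause(seconds).
- ctrl.ik(position, orientation): joint angles nearest the present ones, or None.
- get_state(): the state.
- vision.grab_frame(name): name is "scene" or "side" or "wrist"; returns (picture, depth): 384x512x3 uint8, blue, green, red; 384x512 float32, m along the optical axis (not along the pixel's ray), 0 where there is no reading.
- vision.camera_info(name): a dict with "mtx" (3x3 intrinsics, pixels), "R" (3x3) and "t" (3): a world point X has camera coordinates R X + t; the wrist camera has in their place "hand_eye" (4x4, takes a point from camera to tool coordinates, whose origin is the TCP and whose axes are the flange's). Camera axes: x right, y down, z forward; pixel columns grow to the right and rows downward; lengths in m; the calibration is good to about 2 mm. The wrist camera is an equidistant fisheye: a pixel r from the principal point sees the ray r / f radians off the axis. A picture is of the moment at which its call begins: read the wrist's pose just before it. camera_info takes no time and is no camera call.
A pose or a line that the arm cannot do raises ctrl.Unreachable and nothing moves.
- ticket.close_job(): hands the job in; it is judged then, once.
Trained networks look in the newest picture that a camera, given by its name, has taken for a name from the list of things; names that differ only in an ending like _2 or _b are one class to them, and where a whole thing is asked for, a point or a joint stands for the part that bears it (a point fixed in the world has none). Each returns a list of dicts, best first, with "p" (0 to 1); they miss things now and then, are a little off and sometimes report something else, mostly with a low value. They report only what shows in the picture. A call takes as long as a camera call. They do not tell look-alikes from the thing itself.
- models.recognise(camera, target): "point" ([column, row] in pixels, amid what is visible of it).
- models.masks_of(camera, target): "mask" (384x512 bool, what is visible of it) and "point" ([column, row] in pixels, amid what is visible of it).
The state is a dict: "time": time; "qpos": joint angles; "qd": joint speeds; "tau": joint torques, N m; "tcp_pos": TCP position; "eef_rot": TCP orientation; "contact_force": force on the tool from outside, world axes, zero at the start; "wrist_torque": the same for the moment, N m; "width": finger opening in m; "gripper_force": force on a finger pad.
Only numpy, scipy, OpenCV 4.12 (cv2) and the standard library are available. Lean on these libraries where they do the work, as an engineer would, in place of code of your own. Each camera call takes 0.05 s, during which the arm holds its last target. There are 200 camera calls.

## Working session

There is one attempt and no reset: what is moved stays moved. The work goes in short steps, each a Python script; the robot and the scene stay as the last script left them, time stands still between calls to the robot, and variables do not carry over. Pictures are saved under pics/ and viewed, at most 14 in all, crops included, and the job is handed in when it is done.

```bash
mkdir -p pics; ls; python3 - <<'E'
from station import ctrl,get_state,vision,models
import cv2,numpy as np
ims=[]
for c in ["scene","side"]:
    im,d=vision.grab_frame(c); np.savez(f"{c}0.npz",im=im,d=d); ims.append(im)
    i=vision.camera_info(c); print(c,i["mtx"].tolist(),np.round(i["R"],4).tolist(),np.round(i["t"],4).tolist())
    print((-i["R"].T@i["t"]).round(3))
    cv2.imwrite(f"pics/{c}0.png",cv2.resize(im,(800,600),interpolation=cv2.INTER_CUBIC))
s=get_state();print(s["time"],s["tcp_pos"],s["eef_rot"],s["width"],ctrl.pinch_z)
print(vision.camera_info("wrist"))
E
```

```text
pics
scene [[484.99721636764303, 0.0, 263.7719033727675], [0.0, 484.99721636764303, 188.22050310905763], [0.0, 0.0, 1.0]] [[-0.841, 0.5405, 0.0222], [0.29, 0.4852, -0.8249], [-0.4567, -0.6873, -0.5648]] [0.4322, -0.1248, 1.6349]
[1.146 0.951 0.811]
side [[365.74867358480776, 0.0, 259.32564658574006], [0.0, 365.74867358480776, 186.318605631081], [0.0, 0.0, 1.0]] [[-0.9521, -0.3058, -0.0062], [-0.2349, 0.7442, -0.6252], [0.1958, -0.5938, -0.7804]] [0.4985, 0.14, 0.8787]
[0.335 0.57  0.776]
0.1 [0.17853538 0.59847079 0.23051716] [-1.02992128e-04  1.44409618e-01  9.89517656e-01 -8.13041809e-04] 0.0854481500361956 -0.0187
{'mtx': array([[297.31863964,   0.        , 255.35273234],
       [  0.        , 297.31863964, 187.882291  ],
       [  0.        ,   0.        ,   1.        ]]), 'hand_eye': array([[ 3.21740811e-04, -9.64523165e-01, -2.63998031e-01,
         6.71806946e-02],
       [ 9.99999689e-01,  1.20342617e-04,  7.79049253e-04,
        -9.07811236e-04],
       [-7.19640837e-04, -2.63998199e-01,  9.64522904e-01,
        -1.43428132e-01],
       [ 0.00000000e+00,  0.00000000e+00,  0.00000000e+00,
         1.00000000e+00]])}
```

View pics/scene0.png

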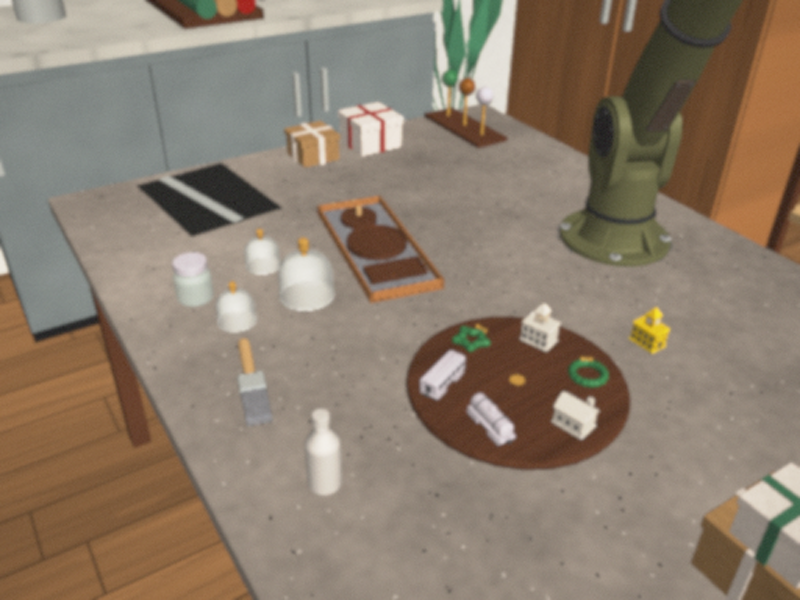

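View pics/side0.png

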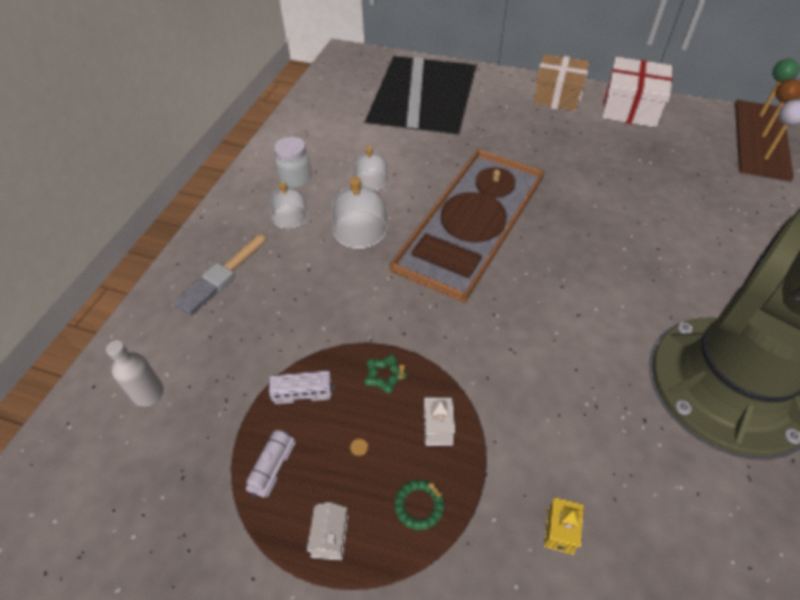

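Scene view: town hall (540,328), cottage (576,415), train car (443,373), tank wagon (491,418), wreath (588,373), star (471,338). The large dome is at (306,275) and the tray is at (380,248), with the peg at its far end, the plinth in the middle and the cradle at the near end. The side view agrees: hall (439,422), car (300,387), wreath (419,505), dome (358,215).

```bash
cat > h.py <<'E'
from station import ctrl,get_state,vision,models,ticket
import cv2,numpy as np
def cloud(c,d,m):
    i=vision.camera_info(c);K=i["mtx"];v,u=np.nonzero(m&(d>0));z=d[v,u]
    X=np.c_[(u-K[0,2])/K[0,0]*z,(v-K[1,2])/K[1,1]*z,z]
    return (X-i["t"])@i["R"]
def tri(uvs):
    A=[]
    for c,(u,v) in uvs.items():
        i=vision.camera_info(c);P=i["mtx"]@np.c_[i["R"],i["t"]];A+=[u*P[2]-P[0],v*P[2]-P[1]]
    V=np.linalg.svd(np.array(A))[2][-1];return V[:3]/V[3]
E
python3 - <<'E'
from h import *
out={}
for c in ["scene","side"]:
    im,d=vision.grab_frame(c); out[c]=(im,d)
    for t in ["town_hall","train_car","wreath","dome","dome_plinth","car_cradle","wreath_peg"]:
        for k,r in enumerate(models.masks_of(c,t)):
            if r["p"]<.3: continue
            m=cv2.erode(r["mask"].astype(np.uint8),np.ones((2,2)))>0
            X=cloud(c,d,m)
            if len(X)<5: continue
            np.savez(f"m_{c}_{t}_{k}.npz",X=X,mask=r["mask"])
            q=np.percentile(X,[3,50,97],axis=0).round(3)
            print(c,t,k,round(r["p"],2),np.round(r["point"]),len(X),q[0],q[1],q[2])
E
```

```text
scene town_hall 0 0.93 [416. 212.] 423 [ 0.204  0.281 -0.   ] [0.23  0.309 0.031] [0.239 0.326 0.064]
scene town_hall 1 0.57 [343. 208.] 449 [0.385 0.207 0.031] [0.416 0.232 0.062] [0.429 0.251 0.094]
scene town_hall 2 0.43 [316. 269.] 465 [0.597 0.313 0.037] [0.611 0.357 0.057] [0.618 0.387 0.067]
scene train_car 0 0.86 [282. 241.] 405 [0.574 0.222 0.038] [0.619 0.243 0.062] [0.65  0.26  0.068]
scene wreath 0 0.78 [373. 241.] 200 [0.379 0.314 0.029] [0.404 0.343 0.039] [0.429 0.366 0.044]
scene dome 0 0.82 [170. 162.] 454 [ 0.666 -0.282 -0.   ] [ 0.697 -0.255  0.035] [ 0.723 -0.243  0.063]
scene dome 1 0.73 [150. 199.] 568 [ 0.778 -0.133  0.001] [ 0.81  -0.108  0.037] [ 0.837 -0.095  0.06 ]
scene dome 2 0.57 [194. 179.] 1192 [ 0.628 -0.145 -0.001] [ 0.676 -0.105  0.054] [ 0.712 -0.087  0.101]
scene dome_plinth 0 0.97 [241. 157.] 663 [ 0.41  -0.275  0.008] [ 0.465 -0.214  0.014] [ 0.52  -0.16   0.019]
scene car_cradle 0 0.67 [252. 175.] 428 [ 0.433 -0.139  0.006] [ 0.487 -0.106  0.012] [ 0.541 -0.076  0.019]
scene wreath_peg 0 0.52 [229. 136.] 234 [ 0.414 -0.356  0.009] [ 0.449 -0.31
[... 452 characters left out ...]
8 [ 0.655 -0.288  0.007] [ 0.676 -0.262  0.045] [ 0.706 -0.246  0.071]
side dome 1 0.75 [182. 133.] 439 [ 0.77  -0.14   0.006] [ 0.789 -0.113  0.043] [ 0.817 -0.098  0.063]
side dome 2 0.57 [228. 138.] 1181 [ 0.611 -0.156  0.006] [ 0.648 -0.111  0.066] [ 0.692 -0.09   0.109]
side dome_plinth 0 0.75 [301. 138.] 1042 [ 0.404 -0.278  0.012] [ 0.457 -0.218  0.016] [ 0.511 -0.162  0.022]
side car_cradle 0 0.89 [287. 163.] 617 [ 0.429 -0.14   0.011] [ 0.479 -0.11   0.015] [ 0.533 -0.078  0.021]
side wreath_peg 0 0.75 [316. 116.] 373 [ 0.404 -0.362  0.011] [ 0.437 -0.324  0.022] [ 0.471 -0.294  0.037]
side wreath_peg 1 0.46 [207. 341.] 699 [0.471 0.378 0.034] [0.488 0.407 0.069] [0.508 0.43  0.08 ]
```

```bash
cat >> h.py <<'E'
from scipy.spatial.transform import Rotation as Ro
def Q(yaw): return [0,np.cos(yaw/2),np.sin(yaw/2),0]
def wpose():
    s=get_state();q=np.array(s["eef_rot"]);T=np.eye(4);T[:3,:3]=Ro.from_quat(q[[1,2,3,0]]).as_matrix();T[:3,3]=s["tcp_pos"];return T
def wray(uv):
    K=vision.camera_info("wrist")["mtx"];a=(np.atleast_2d(uv)-K[:2,2])/K[0,0];r=np.linalg.norm(a,axis=1)+1e-9
    return np.c_[a*(np.sin(r)/r)[:,None],np.cos(r)]
def wcloud(d,m,T):
    v,u=np.nonzero(m&(d>0));w=wray(np.c_[u,v]);X=w/w[:,2:]*d[v,u][:,None]
    M=T@vision.camera_info("wrist")["hand_eye"];return X@M[:3,:3].T+M[:3,3]
def look(tag,targets):
    T=wpose();im,d=vision.grab_frame("wrist");res={}
    np.savez(f"w_{tag}.npz",im=im,d=d,T=T);cv2.imwrite(f"pics/w_{tag}.png",im)
    for t in targets:
        for k,r in enumerate(models.masks_of("wrist",t)):
            if r["p"]<.3: continue
            X=wcloud(d,r["mask"],T)
            if len(X)<20: continue
            np.savez(f"w_{tag}_{t}_{k}.npz",X=X,mask=r["mask"]);q=np.percentile(X,[2,50,98],axis=0).round(4)
            rc=cv2.minAreaRect((X[X[:,2]>q[2,2]-.02,:2]*1000).astype(np.float32))
            print(tag,t,k,round(r["p"],2),np.round(r["point"]),len(X),*q,np.round(rc[0],1),np.round(rc[1],1),round(rc[2],1))
E
python3 - <<'E'
from h import *
import math
for p in [(.42,.26,.3),(.6,.24,.3),(.46,-.2,.3)]:
    for y in (0,90,180,-90):
        j=ctrl.ik(p,Q(math.radians(y))); print(p,y,None if j is None else np.round(j,2))
Y=Q(math.pi)
for tag,p,ts in [("a",(.42,.27,.3),["town_hall","wreath"]),("b",(.58,.24,.3),["train_car"]),("d",(.64,-.12,.33),["dome"]),("c",(.46,-.2,.3),["dome_plinth","car_cradle","wreath_peg"])]:
    ctrl.movep(p,Y); ctrl.pause(.2); look(tag,ts); s=get_state();print(s["time"],np.round(s["tcp_pos"],4))
ims=[cv2.imread(f"pics/w_{t}.png") for t in "abcd"]
cv2.imwrite("pics/grid.png",cv2.resize(np.vstack([np.hstack(ims[:2]),np.hstack(ims[2:])]),(800,600),interpolation=cv2.INTER_AREA))
E
```

```text
(0.42, 0.26, 0.3) 0 [-0.98  0.27  0.51  1.72 -0.14  1.18 -2.01]
(0.42, 0.26, 0.3) 90 [-0.72  0.25  0.16  1.72 -0.04  1.18 -0.56]
(0.42, 0.26, 0.3) 180 [-0.44  0.25 -0.21  1.71  0.06  1.18  0.9 ]
(0.42, 0.26, 0.3) -90 [-0.17  0.28 -0.58  1.71  0.16  1.2   2.35]
(0.6, 0.24, 0.3) 0 [-0.71  0.54  0.53  1.32 -0.27  1.35 -1.76]
(0.6, 0.24, 0.3) 90 [-0.5   0.5   0.13  1.32 -0.07  1.32 -0.36]
(0.6, 0.24, 0.3) 180 [-0.31  0.5  -0.18  1.32  0.09  1.33  1.07]
(0.6, 0.24, 0.3) -90 [-0.09  0.54 -0.59  1.32  0.3   1.37  2.47]
(0.46, -0.2, 0.3) 0 [-0.27  0.36  0.91  1.71 -0.3   1.22 -0.86]
(0.46, -0.2, 0.3) 90 [-0.21  0.34  0.81  1.71 -0.26  1.21  0.66]
(0.46, -0.2, 0.3) 180 [-0.13  0.31  0.68  1.7  -0.21  1.2   2.17]
(0.46, -0.2, 0.3) -90 [-0.39  0.45  1.15  1.71 -0.43  1.27 -2.28]
a town_hall 0 0.79 [215. 151.] 1400 [0.3817 0.192  0.0306] [0.4028 0.2246 0.0709] [0.4288 0.2484 0.1035] [405.6 220.7] [21.4 21.5] 19.6
a town_hall 1 0.63 [276.  15.] 1231 [0.1986 0.2723 0.0012] [0.2253 0.2967 0.0408] [0.237  0.3226 0.0729] [218.  297.6] [21.1 20.8] 0.9
a wreath 0 0.75 [287. 148.] 1025 [0.3698 0.3038 0.
[... 784 characters left out ...]
798  0.0151] [ 0.4599 -0.223   0.017 ] [ 0.5163 -0.1665  0.0234] [ 461.  -221.9] [126.9 124.6] 65.0
c car_cradle 0 0.82 [314. 169.] 2855 [ 0.4281 -0.1451  0.01  ] [ 0.4823 -0.113   0.0152] [ 0.5395 -0.0816  0.0219] [ 486.2 -111.7] [ 59.9 120.5] 79.2
c car_cradle 1 0.55 [468. 185.] 538 [0.4744 0.1331 0.0317] [0.5003 0.159  0.0428] [0.5284 0.1861 0.0473] [500.9 164.2] [58.7 60.3] 31.1
c wreath_peg 0 0.56 [165. 143.] 2227 [ 0.4057 -0.3681  0.0102] [ 0.4406 -0.3296  0.0227] [ 0.4775 -0.2952  0.0414] [ 441.4 -332.3] [78.8 76.8] 42.0
c wreath_peg 1 0.31 [467. 186.] 540 [0.4751 0.1325 0.0351] [0.5011 0.1569 0.0428] [0.531  0.1852 0.0473] [505.2 162.4] [57.1 61.4] 52.3
6.65 [ 0.4605 -0.1997  0.2998]
```

View pics/grid.png

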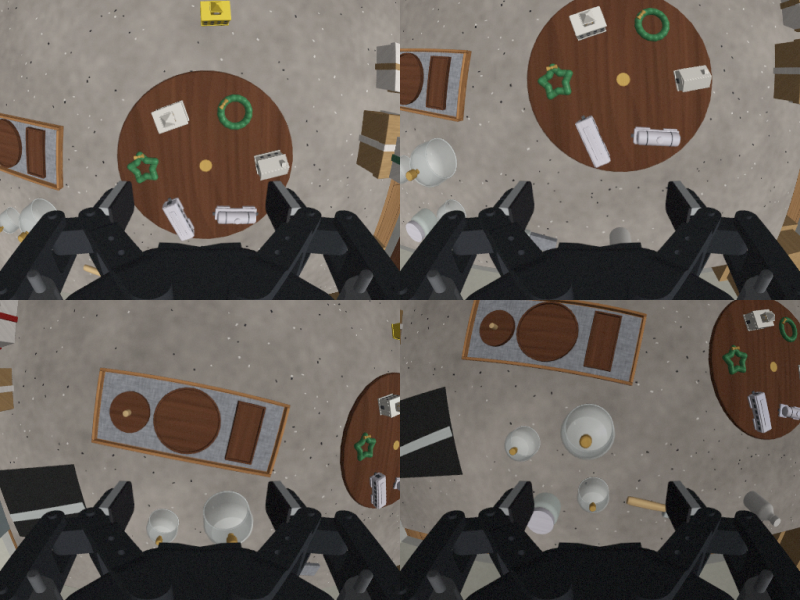

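Top left shows the hall (170,117) and wreath (235,112) on the turntable. Top right shows the car (592,141). Bottom left shows the tray with peg (130,412), plinth (187,420) and cradle (246,432), rotated about -10°. Bottom right shows the large dome at (587,432). Heights match the listed sizes, so I'll pick the hall.

```bash
cat >> h.py <<'E'
def rect(X,lo,hi):
    P=X[(X[:,2]>lo)&(X[:,2]<hi),:2]*1000
    return cv2.minAreaRect(P.astype(np.float32)),len(P)
def fz(n=1): ctrl.pause(.1); return get_state()["contact_force"][2]
def show(m=""):
    s=get_state();print(m,round(s["time"],2),np.round(s["tcp_pos"],4),"w",round(s["width"],4),"gf",round(s["gripper_force"],1),"F",np.round(s["contact_force"],1))
def setdown(x,y,z,up=.003,dn=.004,thr=1.5):
    ctrl.movel([x,y,z+.02],max_speed=.15); ctrl.movel([x,y,z+up],max_speed=.06); f0=fz()
    h=z+up
    while h>z-dn:
        h-=.001; ctrl.movel([x,y,h],max_speed=.02); f=fz()
        if f-f0>thr: break
    print("down at",round(h-z,4),"df",round(f-f0,2))
PL=np.array([.461,-.222]);TH=np.radians(-10.5);U=np.array([-np.sin(TH),np.cos(TH)])
CR=PL+.112*U;PG=PL-.112*U
E
python3 - <<'E'
from h import *
X=np.load("w_a_town_hall_0.npz")["X"]
for lo,hi in[(.064,.078),(.066,.074),(.09,.12)]:print(rect(X,lo,hi))
W=np.load("w_a_wreath_0.npz")["X"]
print(rect(W,.036,.047)); B=W[W[:,2]>.0468]; print(len(B),B.mean(0))
P=(W[W[:,2]>.04,:2]*1000).astype(np.float32); print(cv2.minEnclosingCircle(P))
C=np.load("w_b_train_car_0.npz")["X"]; print(rect(C,.0665,.08),rect(C,.05,.08))
D=np.load("w_d_dome_0.npz")["X"]
for lo,hi in[(.103,.13),(.06,.1),(.0,.05)]:print(rect(D,lo,hi))
print(np.percentile(D[:,2],99.5),np.percentile(X[:,2],99.5))
P=np.load("w_c_dome_plinth_0.npz")["X"];print(cv2.minEnclosingCircle((P[:,:2]*1000).astype(np.float32)), cv2.fitEllipse(cv2.convexHull((P[:,:2]*1000).astype(np.float32))))
G=np.load("w_c_wreath_peg_0.npz")["X"];print(rect(G,.033,.05)); print(CR,PG)
K=np.load("w_c_car_cradle_0.npz")["X"];print(rect(K,.018,.03),rect(K,.011,.0165))
E
```

```text
(((405.41680908203125, 221.0941619873047), (38.97261047363281, 51.96662139892578), 19.152942657470703), 888)
(((405.41680908203125, 221.0941619873047), (38.97261047363281, 51.96662139892578), 19.152942657470703), 887)
(((405.601806640625, 220.69949340820312), (21.440275192260742, 21.523283004760742), 19.561689376831055), 304)
(((398.7780456542969, 332.260009765625), (61.1861686706543, 61.695404052734375), 0.30130428075790405), 996)
19 [0.38612811 0.30953704 0.04760285]
((399.1697998046875, 331.6249694824219), 31.58545684814453)
(((608.4805908203125, 229.7353515625), (82.48562622070312, 25.571426391601562), 23.936498641967773), 1037) (((608.3787231445312, 229.52639770507812), (83.74534606933594, 30.976564407348633), 23.676977157592773), 1459)
(((660.7883911132812, -140.9303741455078), (18.144987106323242, 18.910123825073242), 5.334419250488281), 233)
(((659.9359741210938, -142.06800842285156), (97.19559478759766, 92.13471984863281), 89.8313217163086), 3298)
(((669.6201171875, -140.74411010742188), (117.67768096923828, 98.8896484375), 14.745424270629883), 174)
0.12295468724109378 0.10602278620026072
((463.25482177734375, -223.72930908203125), 65.56774139404297) ((461.1913757324219, -221.9936065673828), (124.2891845703125, 128.65499877929688), 167.54293823242188)
(((441.7535400390625, -332.712158203125), (11.74581241607666, 11.49695110321045), 74.08216094970703), 69)
[ 0.48141038 -0.11187545] [ 0.44058962 -0.33212455]
(((483.7568664550781, -113.29560089111328), (54.919559478759766, 116.2729721069336), 78.83494567871094), 618) (((482.08673095703125, -114.47764587402344), (53.39393997192383, 115.40508270263672), 77.11253356933594), 2081)
```

```bash
cat >> h.py <<'E'
CR=np.array([.4825,-.1128]);PG=np.array([.4413,-.3325]);PL=np.array([.461,-.222]);d2=np.radians
E
python3 - <<'E'
from h import *
x,y=.4055,.2209; z=.030+.007
ctrl.movep([x,y,.15],Q(d2(109.15))); ctrl.movel([x,y,z+.03],max_speed=.3); ctrl.movel([x,y,z],max_speed=.06); show("at")
ctrl.close_gripper(40); show("grip")
ctrl.movel([x,y,z+.01],max_speed=.06); show("lift"); ctrl.movel([x,y,.16],max_speed=.25); show("up")
ctrl.movep([*PL,.16],Q(d2(169.5))); show("over")
ctrl.pause(.2); look("e",["town_hall"])
E
```

```text
at 9.63 [0.4055 0.2209 0.037 ] w 0.0854 gf 0.0 F [-0.3 -0.3 -0.9]
grip 10.14 [0.4056 0.221  0.0373] w 0.0372 gf 39.6 F [-0.3 -0.1  4.8]
lift 10.46 [0.4057 0.221  0.0473] w 0.0374 gf 40.1 F [ 0.2  0.2 -2. ]
up 11.06 [0.4052 0.2205 0.1595] w 0.0373 gf 40.2 F [ 0.6  0.3 -2.2]
over 12.75 [ 0.4612 -0.2208  0.1594] w 0.0367 gf 40.2 F [-0.6  0.2 -1.9]
e town_hall 0 0.85 [257. 248.] 10803 [ 0.433 -0.24   0.157] [ 0.4496 -0.2193  0.1936] [ 0.4782 -0.2011  0.2244] [ 456.9 -221.2] [21.1 17.3] 78.4
```

```bash
python3 - <<'E'
from h import *
X=np.load("w_e_town_hall_0.npz")["X"]; print(rect(X,.185,.198),rect(X,.205,.24))
z=.016+.007
setdown(*PL,z); show()
ctrl.ungrasp(); show("rel"); ctrl.movel([*PL,.06],max_speed=.06); ctrl.movel([*PL,.22],max_speed=.3)
ctrl.movep([.50,-.20,.3],Q(np.pi)); ctrl.pause(.2); look("f",["town_hall","dome_plinth"]); show()
X=np.load("w_f_town_hall_0.npz")["X"]; print(rect(X,.050,.062),rect(X,.075,.1))
E
```

```text
(((458.46160888671875, -221.91128540039062), (39.808982849121094, 49.79716873168945), 79.4563217163086), 5936) (((456.9257507324219, -221.1810302734375), (21.120758056640625, 17.280670166015625), 78.43894958496094), 2788)
down at -0.0 df 5.48
 15.57 [ 0.4611 -0.222   0.0233] w 0.0373 gf 40.6 F [-0.8  1.6  4.6]
rel 16.1 [ 0.461  -0.222   0.0229] w 0.0854 gf 0.0 F [ 0.1 -0.1  0.3]
f town_hall 0 0.78 [505.  21.] 220 [0.2021 0.2701 0.0034] [0.2205 0.2727 0.0178] [0.237  0.2903 0.0341] [220.4 273.8] [37.2 11. ] 18.0
f town_hall 1 0.66 [241. 134.] 1136 [ 0.435  -0.2414  0.0551] [ 0.4583 -0.2215  0.0572] [ 0.4848 -0.2023  0.0902] [ 460.1 -222.5] [21.4 21.5] 80.3
f dome_plinth 0 0.81 [255. 131.] 4708 [ 0.4041 -0.2803  0.0152] [ 0.46   -0.2221  0.017 ] [ 0.5183 -0.167   0.0236] [ 461.2 -222.1] [124.5 123.6] 67.7
 18.36 [ 0.4994 -0.2002  0.2992] w 0.0857 gf 0.0 F [-0.3  0.4  0.3]
(((0.0, 0.0), (0.0, 0.0), 0.0), 0) (((0.0, 0.0), (0.0, 0.0), 0.0), 0)
```

View pics/w_f.png

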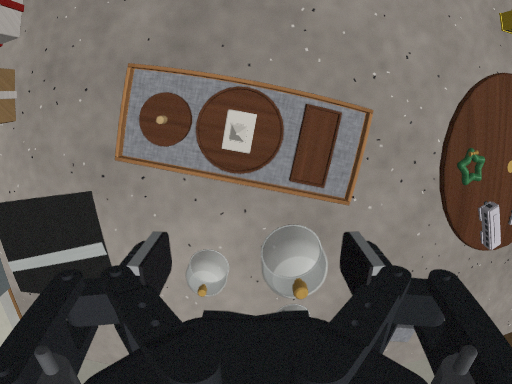

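Hall stands upright in the middle of the plinth at (239,133), about 1 mm off centre. Next I'll place the dome.

```bash
python3 - <<'E'
from h import *
x,y=.6608,-.1409; z=.0910; q=Q(d2(169.5))
ctrl.movep([x,y,.2],q); ctrl.movel([x,y,z+.03],max_speed=.2); ctrl.movel([x,y,z],max_speed=.06)
ctrl.close_gripper(50); show("grip")
ctrl.movel([x,y,z+.01],max_speed=.06); show("lift"); ctrl.movel([x,y,.235],max_speed=.2); show("up")
ctrl.movel([*PL,.235],max_speed=.2); ctrl.pause(.3); show("over")
look("g",["dome"])
D=np.load("w_g_dome_0.npz")["X"]
for lo,hi in[(.2,.24),(.15,.2)]:
  P=(D[(D[:,2]>lo)&(D[:,2]<hi),:2]*1000).astype(np.float32); print(lo,len(P),cv2.minEnclosingCircle(P) if len(P) else 0)
E
```

```text
grip 20.98 [ 0.6609 -0.141   0.0912] w 0.0187 gf 48.7 F [-0.5  0.2  0.8]
lift 21.3 [ 0.6611 -0.1409  0.1015] w 0.0183 gf 48.8 F [-1.   0.4 -1.2]
up 22.12 [ 0.66   -0.1409  0.2336] w 0.0184 gf 48.8 F [-0.3 -0.1 -2.4]
over 23.64 [ 0.4614 -0.2216  0.2348] w 0.0184 gf 48.8 F [ 0.6  0.5 -1.1]
g dome 0 0.97 [258. 201.] 15452 [ 0.4133 -0.2626  0.164 ] [ 0.4428 -0.2191  0.2254] [ 0.4812 -0.1789  0.2663] [ 461.8 -221.6] [45.5 21.7] 85.9
g dome 1 0.65 [247. 304.] 642 [ 0.6554 -0.2979  0.003 ] [ 0.6592 -0.2708  0.0254] [ 0.6784 -0.2491  0.0461] [ 571.7 -266. ] [ 50. 210.] 85.6
0.2 12519 ((459.4039306640625, -221.71461486816406), 49.26606750488281)
0.15 796 ((461.257080078125, -222.22642517089844), 50.69009780883789)
```

View pics/w_g.png

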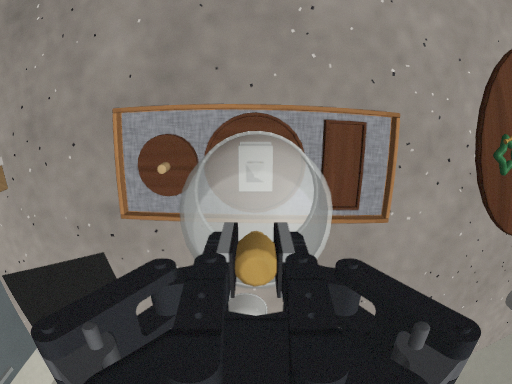

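The dome is gripped by its knob (256,258), hanging level and centred over the hall (255,167). I'll lower it now.

```bash
python3 - <<'E'
from h import *
z=.016+.0912
setdown(*PL,z,up=.003,dn=.005); show()
ctrl.ungrasp(); show("rel"); ctrl.movel([*PL,.16],max_speed=.08); ctrl.movel([*PL,.24],max_speed=.3)
ctrl.movep([.50,-.17,.3],Q(np.pi)); ctrl.pause(.2); look("h",["dome","dome_plinth"]); show()
D=np.load("w_h_dome_0.npz")["X"]
for lo,hi in[(.115,.15),(.03,.1),(.02,.06)]:
  P=(D[(D[:,2]>lo)&(D[:,2]<hi),:2]*1000).astype(np.float32); print(lo,len(P),cv2.minEnclosingCircle(P) if len(P) else 0)
print(np.percentile(D[:,2],99.5))
E
```

```text
down at -0.001 df 9.42
 26.54 [ 0.4614 -0.222   0.1069] w 0.0188 gf 49.5 F [-0.5  1.   7.3]
rel 27.2 [ 0.461  -0.222   0.1062] w 0.0851 gf 0.0 F [ 0.  -0.1  0.2]
h dome 0 0.93 [216. 134.] 4832 [ 0.4176 -0.2612  0.0729] [ 0.4584 -0.2166  0.0986] [ 0.5028 -0.1765  0.1383] [ 462.4 -222.6] [19.2 18.2] 89.2
h dome 1 0.61 [276. 310.] 185 [ 0.6793 -0.1622  0.0019] [ 0.7726 -0.1367  0.0111] [ 0.783  -0.1121  0.136 ] [ 488.  -165.9] [4.2 0.2] 82.4
h dome 2 0.58 [186. 269.] 1581 [ 0.6559 -0.3051  0.0026] [ 0.6738 -0.2738  0.0497] [ 0.7094 -0.2475  0.0817] [ 600.6 -251.2] [ 13.2 197.5] 71.8
h dome_plinth 0 0.74 [245. 104.] 1097 [ 0.3994 -0.274   0.0084] [ 0.4227 -0.1886  0.0183] [ 0.5112 -0.1631  0.0688] [ 446.1 -207.5] [101.1  49.4] 47.4
 29.23 [ 0.4994 -0.1706  0.2993] w 0.0858 gf 0.0 F [0.  0.6 0.7]
0.115 297 ((462.07305908203125, -222.24105834960938), 10.036751747131348)
0.03 2845 ((462.193115234375, -222.10653686523438), 50.4627799987793)
0.02 22 ((439.98321533203125, -183.80911254882812), 23.76276969909668)
0.13919409686829148
```

View pics/w_h.png

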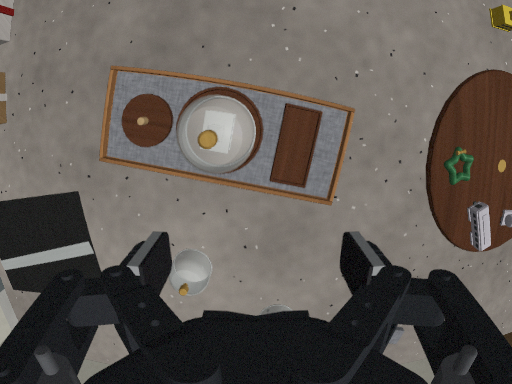

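Dome sits level on the plinth inside the lip, with its knob at (207,139) and the hall upright inside. Next I'll pick the car.

```bash
python3 - <<'E'
from h import *
x,y=.6084,.2296; z=.030+.0085; T=CR+.004*U
ctrl.movep([x,y,.14],Q(d2(203.8))); ctrl.movel([x,y,z+.03],max_speed=.25); ctrl.movel([x,y,z],max_speed=.06)
ctrl.close_gripper(50); show("grip")
ctrl.movel([x,y,z+.01],max_speed=.06); show("lift"); ctrl.movel([x,y,.16],max_speed=.25); show("up")
ctrl.movep([*T,.16],Q(d2(169.3))); ctrl.pause(.2); show("over")
look("i",["train_car"]); X=np.load("w_i_train_car_0.npz")["X"]; print(rect(X,.178,.2),T*1000)
E
```

```text
grip 32.51 [0.6086 0.2297 0.0389] w 0.0293 gf 50.6 F [-0.2 -0.4  3.8]
lift 32.83 [0.6086 0.2297 0.0489] w 0.029 gf 50.0 F [ 0.  -0.1 -2.2]
up 33.42 [0.608  0.2291 0.1592] w 0.0291 gf 49.9 F [ 0.   0.  -2.4]
over 34.98 [ 0.4839 -0.1078  0.1599] w 0.0291 gf 49.9 F [-0.8 -0.3 -2.6]
i train_car 0 0.77 [258. 233.] 10143 [ 0.4408 -0.1232  0.1648] [ 0.4674 -0.1057  0.1884] [ 0.5083 -0.089   0.1909] [ 477.9 -107.2] [31.2 73.1] 79.0
(((477.9393005371094, -107.24778747558594), (31.245771408081055, 73.0777587890625), 79.02123260498047), 9608) [ 483.2289421  -108.86698037]
```

View pics/w_i.png

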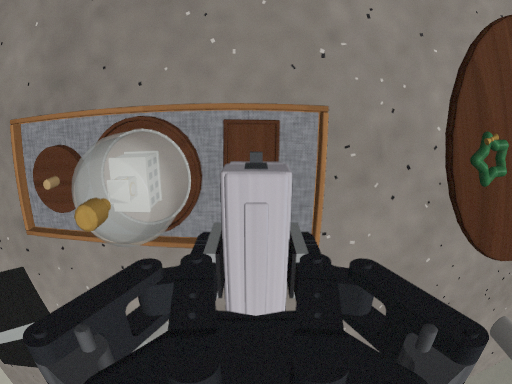

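Car (257,235) is held straight above the cradle (250,145), centred along its length.

```bash
python3 - <<'E'
from h import *
T=CR+.004*U
setdown(*T,.014+.0087); show()
ctrl.ungrasp(); show("rel"); ctrl.movel([*T,.06],max_speed=.08); ctrl.movel([*T,.2],max_speed=.3)
ctrl.movep([.52,-.13,.3],Q(np.pi)); ctrl.pause(.2); look("j",["dome","train_car"]); show()
D=np.load("w_j_dome_0.npz")["X"]
for lo,hi in[(.115,.15),(.03,.1)]:
  P=(D[(D[:,2]>lo)&(D[:,2]<hi),:2]*1000).astype(np.float32); print(lo,len(P),cv2.minEnclosingCircle(P) if len(P) else 0)
E
```

```text
down at -0.0 df 3.02
 37.59 [ 0.4834 -0.1089  0.0228] w 0.0295 gf 50.2 F [-0.7  0.3  1.6]
rel 38.18 [ 0.4833 -0.1087  0.0227] w 0.0851 gf 0.4 F [ 0.3  0.5 -0.2]
j dome 0 0.94 [255. 309.] 529 [ 0.7698 -0.1604  0.0033] [ 0.7741 -0.1321  0.0259] [ 0.7886 -0.1034  0.0483] [ 777.4 -132. ] [55.6 17. ] 88.8
j dome 1 0.79 [173. 258.] 537 [ 0.528  -0.2682  0.003 ] [ 0.6788 -0.2543  0.0379] [ 0.7095 -0.1732  0.3126] [ 526.1 -173.1] [0.6 7.3] 87.1
j dome 2 0.63 [186. 121.] 4999 [ 0.417  -0.2627  0.0262] [ 0.4601 -0.2151  0.0976] [ 0.5049 -0.1762  0.1381] [ 461.2 -225.2] [18.8 19.5] 83.0
j train_car 0 0.81 [275. 133.] 1451 [ 0.4422 -0.1278  0.0266] [ 0.4819 -0.1097  0.0514] [ 0.522  -0.0912  0.0541] [ 483.2 -109.1] [31.  83.2] 79.1
 40.27 [ 0.5196 -0.1298  0.2992] w 0.0858 gf 0.0 F [-0.9 -0.7 -1.1]
0.115 0 0
0.03 212 ((783.0656127929688, -132.17333984375), 25.882108688354492)
```

View pics/w_j.png

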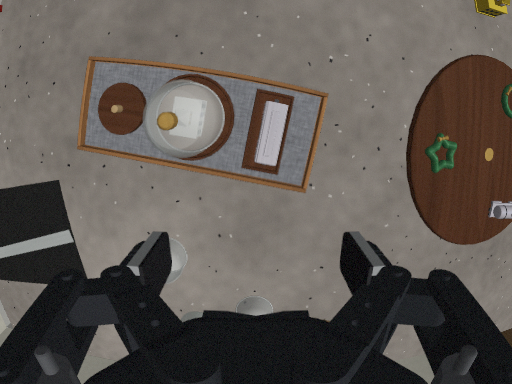

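Car stands straight in the cradle (269,134). The dome is still seated at (184,118). Next is the wreath, with a fresh look first.

```bash
python3 - <<'E'
from h import *
D=np.load("w_j_dome_2.npz")["X"]
for lo,hi in[(.115,.15),(.03,.1)]:
  P=(D[(D[:,2]>lo)&(D[:,2]<hi),:2]*1000).astype(np.float32); print(lo,len(P),cv2.minEnclosingCircle(P) if len(P) else 0)
ctrl.movep([.40,.33,.2],Q(d2(59))); ctrl.pause(.2); look("k",["wreath"])
X=np.load("w_k_wreath_0.npz")["X"]; P=(X[(X[:,2]>.036)&(X[:,2]<.05),:2]*1000).astype(np.float32);print(cv2.minEnclosingCircle(P),cv2.fitEllipse(cv2.convexHull(P)),np.percentile(X[:,2],[5,50,90,99]),X[X[:,2]>.0465].mean(0))
E
```

```text
0.115 311 ((461.48223876953125, -225.36122131347656), 10.115107536315918)
0.03 3032 ((461.3550109863281, -224.55921936035156), 50.85387420654297)
k wreath 0 0.78 [246. 184.] 1738 [0.3714 0.3054 0.0378] [0.4004 0.334  0.0429] [0.4278 0.3615 0.0467] [400.  333.4] [59.1 61.8] 58.1
k wreath 1 0.43 [407. 352.] 292 [ 0.4358 -0.105   0.0075] [ 0.4595 -0.0827  0.0148] [ 0.4885 -0.0755  0.0215] [441.8  86.9] [ 54.4 396.8] 6.7
((399.2561950683594, 332.19183349609375), 31.484127044677734) ((399.4907531738281, 332.9053955078125), (60.222869873046875, 62.333595275878906), 56.62337112426758) [0.03915839 0.04292362 0.04487048 0.04754682] [0.38527519 0.31338738 0.04735268]
```

View pics/w_k.png

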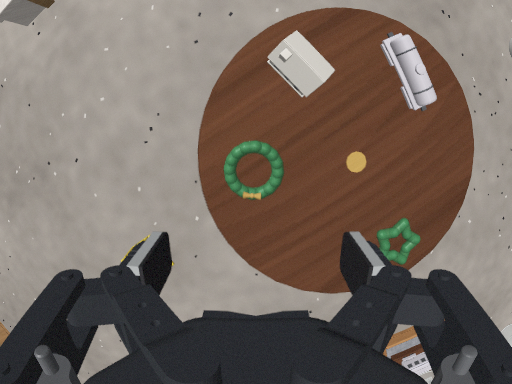

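Wreath at (254,169), bow at (252,196) pointing to the camera side. That leaves the closing direction (image left/right) clear.

```bash
python3 - <<'E'
from h import *
x,y=.3995,.3325; z=.0255
ctrl.movel([x,y,z+.04],max_speed=.2); ctrl.movel([x,y,z],max_speed=.06); show("at")
ctrl.close_gripper(25); show("grip")
ctrl.movel([x,y,z+.01],max_speed=.06); show("lift"); ctrl.movel([x,y,.17],max_speed=.25); show("up")
ctrl.movep([*PG,.17],Q(d2(79.3))); ctrl.pause(.2); show("over")
look("l",["wreath"]); X=np.load("w_l_wreath_0.npz")["X"]; P=(X[:,:2]*1000).astype(np.float32);print(cv2.fitEllipse(cv2.convexHull(P)),np.percentile(X,[3,50,97],axis=0))
E
```

```text
at 44.76 [0.3995 0.3326 0.0255] w 0.0856 gf 0.0 F [ 0.1 -0.  -0.1]
grip 45.1 [0.3998 0.3326 0.0262] w 0.0617 gf 26.1 F [-0.9 -1.3  4.3]
lift 45.42 [0.3998 0.3327 0.036 ] w 0.0617 gf 27.4 F [ 0.4 -0.3 -0.7]
up 46.11 [0.3991 0.3318 0.169 ] w 0.0615 gf 27.5 F [-0.4  0.7 -1.3]
over 48.68 [ 0.4417 -0.3319  0.17  ] w 0.0617 gf 27.5 F [ 0.9 -0.4  0.6]
l wreath 0 0.98 [252. 213.] 7781 [ 0.4134 -0.3573  0.1808] [ 0.4419 -0.3265  0.1864] [ 0.4693 -0.3018  0.1902] [ 441.2 -331. ] [61.5 62.3] 63.9
((418.38616943359375, -398.60107421875), (111.2354736328125, 202.85595703125), 159.36705017089844) [[ 0.41439044 -0.35654791  0.18136002]
 [ 0.44190744 -0.32650472  0.18644516]
 [ 0.46858211 -0.30237255  0.18959317]]
```

View pics/w_l.png

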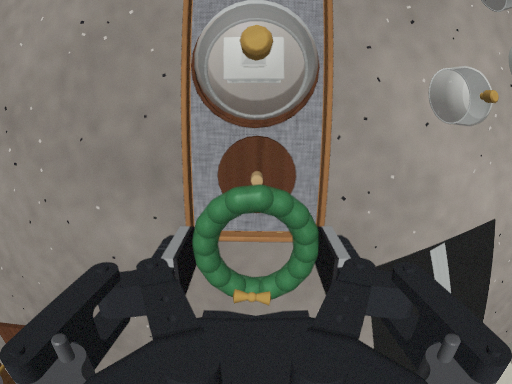

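Wreath (255,243) is held level over the dowel (257,178).

```bash
python3 - <<'E'
from h import *
setdown(*PG,.022-.0042,thr=1.2); show()
ctrl.ungrasp(); show("rel"); ctrl.movel([*PG,.06],max_speed=.08); ctrl.movel([*PG,.2],max_speed=.3)
ctrl.movep([.52,-.20,.33],Q(np.pi)); ctrl.pause(.3); look("m",["wreath","train_car","dome"]); show()
im,_=vision.grab_frame("side"); a=cv2.resize(im[60:220,200:413],(800,600),interpolation=cv2.INTER_CUBIC); cv2.imwrite("pics/side1.png",a)
E
```

```text
down at 0.002 df 1.27
 50.7 [ 0.4414 -0.3325  0.0199] w 0.0617 gf 27.5 F [-0.6 -0.7  0. ]
rel 51.07 [ 0.4414 -0.3325  0.0199] w 0.0857 gf 0.0 F [-0.3 -0.4  0.5]
m wreath 0 0.97 [157. 100.] 871 [ 0.4121 -0.3599  0.0232] [ 0.4405 -0.3319  0.0347] [ 0.4708 -0.3025  0.0386] [ 441.2 -332.6] [62.4 64.5] 28.8
m train_car 0 0.95 [318. 134.] 1351 [ 0.4426 -0.1308  0.0161] [ 0.4829 -0.113   0.0511] [ 0.5243 -0.0923  0.0541] [ 483.4 -109.8] [31.6 84.8] 79.4
m train_car 1 0.64 [303. 126.] 1274 [ 0.4268 -0.1469  0.0087] [ 0.4803 -0.1272  0.0155] [ 0.5422 -0.0799  0.0239] [ 484.4 -113.7] [ 57.9 122.4] 76.6
m dome 0 0.89 [295. 301.] 816 [ 0.7702 -0.1649  0.0033] [ 0.7788 -0.1361  0.0384] [ 0.7977 -0.1038  0.0574] [ 664.7 -176.2] [306.6  63.1] 17.9
m dome 1 0.77 [207. 250.] 1537 [ 0.6564 -0.3114  0.001 ] [ 0.6759 -0.2762  0.0506] [ 0.7156 -0.2481  0.0809] [ 690.8 -280.3] [18.5 16.8] 82.5
m dome 2 0.69 [239. 118.] 4299 [ 0.4177 -0.2672  0.0732] [ 0.4607 -0.2226  0.0984] [ 0.505  -0.1805  0.1385] [ 460.8 -225. ] [17.8 18.2] 89.6
 54.03 [ 0.52 -0.2   0.33] w 0.0859 gf 0.0 F [ 0.4 -0.4  0.5]
```

View pics/w_m.png

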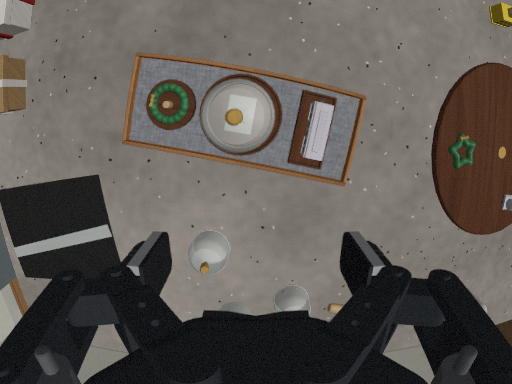

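View pics/side1.png

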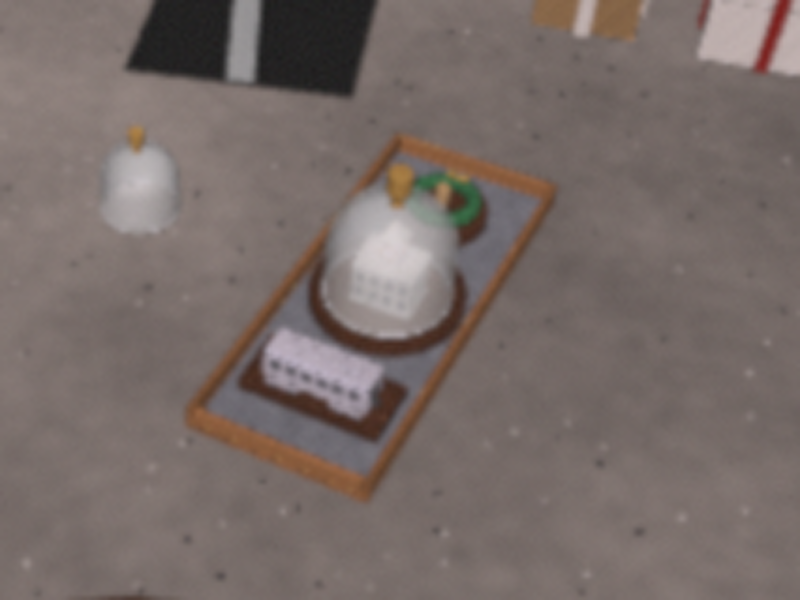

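The wreath lies flat over the dowel (168,104), the dome is seated level with the hall upright inside (238,115), and the car stands in the cradle (318,130). The side view agrees, so I'm handing in.

```bash
python3 -c "
from station import ticket;print(ticket.close_job())"
```

```text
the job is handed in; nothing more can be done
None
```

I packed the town hall, its dome, the train car and the round wreath in the tray in the order you listed and handed the job in at about 54 s; the dome sits about 3 mm off centre, probably grazed by a finger as I released the car, but the last pictures show it level inside the lip.

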